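# Feel for the hidden release of the board test fixture

## Task

The cover of the board test fixture is locked. Feeling along the fixture's black front edge with a fingertip, find the one notch hidden in it, and press the release key at the bottom of the notch fully down, so that the cover pops up by itself. Only touch and press: do not touch or pry the cover, leave the loose things lying around the fixture where they are, and finish clear of everything.

Things in the scene. Friction and masses are not known exactly. Their poses are not given: they have to be found in the camera images.
- fixture: Board test fixture fixed to the bench: aluminium base plate 172 x 264 x 12 mm, a raised straight black edge along its front (the side nearer the robot), a flat grey cover behind it. Origin on the bench under the middle of the black edge; x points across the edge away from the robot to the cover, y along the edge (to the robot's left), z up.
- edge_mid (a point): Middle of the black edge, on its top plane (fixture x = y = 0, z = 40 mm). The edge reaches from x = -28 to +24 mm and y = -132 to +132 mm. Between y = -120 and +120 mm it is five black places side by side, each 48 x 48 mm, centred at y = -96, -48, 0, 48, 96 mm: four solid pads, flush with the edge, and, at any one of the five, the notch. Which one is not given.
- edge_left (a point): Left end of the row of five, on top of the edge (fixture y = +120 mm, z = 40 mm), where a solid 12 mm end cap begins. About the notch: 48 mm along y, x from -24 to +24 mm, 8 mm deep; upright walls at both ends and a 4 mm skin, flush with the edge, at the front; open at the back. Its whole bottom is the release key, of the same black plastic.
- edge_right (a point): Right end of the row of five, on top of the edge: fixture y = -120 mm, z = 40 mm; a solid 12 mm end cap follows.
- release_key (a joint): how far the release key is pressed down, m: 0 as it stands at the start (8 mm below the edge), 0.006 fully down (14 mm below the edge). It moves against a steady drag of about 6 to 8 N, has a firm stop at the bottom and stays down where it is left.
- cover (a joint): opening angle of the grey cover, rad: 0 shut, 0.15 popped up. The key works it directly (0.025 rad per mm of key). The cover is 104 mm deep and 244 mm wide, its top at z = 36 mm when shut, hinged along its far side at fixture x = 136 mm.
- cover_front (a point): middle of the cover's front upper edge (fixture x = 32 mm, z = 36 mm when shut); it rises about 16 mm when the cover pops up
- tweezers: loose steel tweezers, 12 x 123 x 9 mm, lying in front of the fixture; origin at the centre of the underside
- usb_stick: loose black memory stick, 18 x 51 x 9 mm, lying right of the fixture; origin at the centre of the underside
- marker: loose white marker pen with a blue cap, 12 x 126 x 13 mm, lying behind the fixture; origin at the centre of the underside

How it is judged:
By the outcome, as a careful person would: the job done as asked, in the order asked, and still so for the second after the job is handed in, with the robot touching nothing.
It also fails if it takes over 58 s, if anything falls off the work surface, if the arm or the gripper's body presses on something with over 40 N, if the wrist force passes 120 N, or if a joint passes its speed limit or range.

## Robot

A 6-joint arm with a two-finger parallel gripper is mounted at the origin on a cart in front of the work surface, level with it; the furniture and walls round the work are solid. World frame = base frame: x ahead of the robot, y to its left, z up, the work surface at z = 0. Lengths are in mm, angles in rad, forces in N, time in s.
With the tool pointing down it reaches from about 350 to 975 mm from the base axis. Payload 7.1 kg.
Tool frame: the origin (TCP) lies between the finger pads; the fingertips stand 19 mm ahead of it and the grasp point (between the pads) is the TCP; y points along the fingers, z is the direction in which the jaws open and shut, and the axes are right-handed (so a half turn about y gives the same grasp; the last joint's range is limited). The gripper opens to 88 mm and grips with 3 to 60 N. Pads are 20 mm wide; open, the fingers measure 115 mm over their backs; the gripper's body (75 mm by 178 mm) begins 61 mm behind the grasp point.
Start: joints at [1.329, 0.423, 1.63, -0, 1.089, -0.019], TCP at [138.07, 609.542, 241.675] pointing down, gripper open.
Joint ranges: [-3, 3], [-0.9, 2.11], [0.09, 2.58], [-1.31, 4.45], [0.11, 2.69], [-2.54, 2.54]. Speed limits (rad/s): [2.39, 2.39, 3.01, 3.14, 3.14, 3.14].

## Interface

Orientations are given as a rotation vector (axis times angle).
In Python, from workcell import ctrl gives the robot as it stands.
- The arm moves only by the tool servo_tool, never from a script. Its argument "moves" is text: rows parted by semicolons, each of 6 numbers parted by spaces: the shift along the world's x, y, z in m, then the turn, a rotation vector about the world's x, y, z in degrees. A call has 1 to 8 rows; each row is the pose to reach, as a shift and turn from the pose commanded when the call began; what a row does not reach only later rows make up. A row lasts 1/8 s, in which the tool goes at most 62.5 mm and 10.7 degrees, less where a joint would pass 70% of its speed; a pose out of reach is approached as far as the arm can. A call with a gripper value outside its range is refused whole. "hand" is the closure in counts, from 0 (fully open) to 255 (shut), set as the call begins (left out, the last holds). The fingers move at their own pace and stop on an object; the grip force is fixed at half the most. Time passes only in rows, so rows that repeat a pose let the fingers close. It gives the time, the measured TCP pose, the force and the opening at its end, in the units of the state.
- ctrl.get_obs(): the state, without advancing time (a new reading comes with each control period).
- ctrl.get_image(name): name is "scene" or "top" or "wrist"; returns a dict with "pixels" (420x560x3 uint8, red, green, blue), "depth" (420x560 float32, mm along the optical axis (not along the pixel's ray), 0 where there is no reading), "vertical_fov" (degrees; the focal length in pixels is half the picture's height over the tangent of half this angle, whatever the lens; pixels are square), "cx", "cy" (the principal point, pixels), "xyz" and "attitude" of the camera in the world; the wrist camera has in their place "T_tool_cam" (4x4, takes a point from camera to tool coordinates, whose origin is the TCP and whose axes are the tool frame's). Camera axes: x right, y up, looking along -z (the intrinsics and any distortion apply to the point x, -y, -z); pixel columns grow to the right and rows downward; lengths in mm; the calibration is good to about 2 mm. A picture is of the moment at which its call begins: read the wrist's pose just before it.
- ctrl.close_job(): hands the job in, once; it reports no verdict.
The state is a dict: "t": time; "qpos": joint angles; "qvel": joint speeds; "joint_torque": joint torques, N m; "ee_pos": TCP position; "orientation": TCP orientation; "ft_force": force on the tool from outside, world axes, zero at the start; "moment": the same for the moment, N m; "width": finger opening in mm.
Only numpy, scipy, OpenCV 4.12 (cv2) and the standard library are available. Lean on these libraries where they do the work, as an engineer would, in place of code of your own. Each camera call takes 0.05 s, during which the arm holds its last target.

## Working session

There is one attempt and no reset: what is moved stays moved. The work goes in short steps, Python scripts to look and compute and a tool call to move; the robot and the scene stay as the last step left them, time stands still between calls to the robot, and variables do not carry over. Pictures are saved under pics/ and viewed, and the job is handed in when it is done.

Besides the shell and the picture viewer there is one more tool, called after ">>>" as a command line: name --argument value ..., lists and objects as JSON in quotes. servo_tool: Moves the arm, as the interface text tells. Its arguments: {"type":"object","properties":{"moves":{"type":"string"},"hand":{"type":"number"}},"required":["moves"]}

```bash
mkdir -p pics; ls; cat > h.py <<'E'
from workcell import ctrl
import numpy as np, cv2
def grab(n,fn):
    im=ctrl.get_image(n); cv2.imwrite('pics/'+fn,im['pixels'][:,:,::-1]); np.save('pics/'+fn+'.npy',im,allow_pickle=True); return im
E
python3 - <<'E'
from h import *
o=ctrl.get_obs(); print(o)
for n in('scene','top'):
    im=grab(n,n+'1.png'); print({k:v for k,v in im.items() if k not in('pixels','depth')})
E
```

```text
pics
{'t': 0.0, 'qpos': array([ 1.32902239e+00,  4.23852324e-01,  1.63069744e+00,  1.54499924e-06,
        1.08857376e+00, -1.89763382e-02]), 'qvel': array([-0.00078565,  0.00027673,  0.00210808, -0.00109967,  0.00053652,
       -0.0002707 ]), 'joint_torque': array([ 8.29747842e-04, -5.44625401e+01, -2.73669684e+01,  6.44294475e-02,
        2.29890546e-02, -1.07344383e-04]), 'ee_pos': array([137.93301874, 609.04832155, 240.89157282]), 'orientation': array([-1.56522815,  0.17511406, -0.1747987 ]), 'ft_force': array([ 0.26799606, -0.33535678, -0.31903836]), 'moment': array([ 0.01395764, -0.04203057,  0.0065973 ]), 'width': 87.62729903141735}
{'vertical_fov': 46.21775977402129, 'cx': 279.8996994897151, 'cy': 205.25368049506028, 'xyz': array([1012.00111192,  359.61720206,  773.92507075]), 'attitude': array([0.41229066, 0.60345225, 1.8893491 ])}
{'vertical_fov': 46.97546359909358, 'cx': 285.5847989558723, 'cy': 201.63232685680651, 'xyz': array([427.05259733, 139.48741062, 917.44291666]), 'attitude': array([ 0.13373687, -0.07692194, -1.55556182])}
```

View pics/scene1.png

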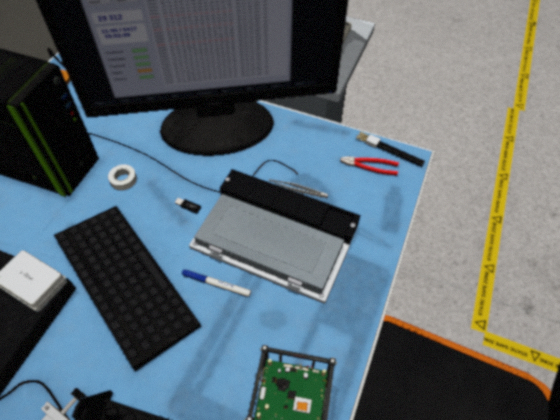

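View pics/top1.png

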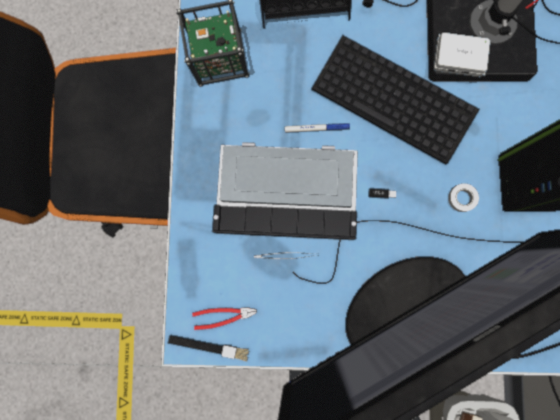

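```bash
cat >> h.py <<'E'
from scipy.spatial.transform import Rotation as Ro
def f(im): return 210/np.tan(np.radians(im['vertical_fov'])/2)
def ray(im,u,v,z,T=None):
    d=np.array([(u-im['cx'])/f(im),-(v-im['cy'])/f(im),-1.])
    R=Ro.from_rotvec(im['attitude']).as_matrix(); d=R@d; c=im['xyz']; return c+d*(z-c[2])/d[2]
def proj(im,p):
    q=Ro.from_rotvec(im['attitude']).as_matrix().T@(np.array(p)-im['xyz']); return im['cx']-f(im)*q[0]/q[2], im['cy']+f(im)*q[1]/q[2]
def ld(fn): return np.load('pics/'+fn+'.npy',allow_pickle=True).item()
E
python3 - <<'E'
from h import *
t=ld('top1.png'); s=ld('scene1.png')
print([k for k in t])
for im in(t,s):
    print(Ro.from_rotvec(im['attitude']).as_matrix().round(2)); print(proj(im,[0,0,0]),proj(im,[138,609,240]))
for p in [(213,233),(356,237),(357,209),(213,206),(221,146),(356,150)]: print(p,ray(t,*p,40).round(1))
for u,v in [(285,222),(290,175),(285,252),(250,300)]:
    z=t['depth'][v,u]; d=np.array([(u-t['cx'])/f(t)*z,-(v-t['cy'])/f(t)*z,-z]); print(u,v,z,(t['xyz']+Ro.from_rotvec(t['attitude']).as_matrix()@d).round(1))
cv2.imwrite('pics/topc.png',cv2.resize(t['pixels'][130:270,200:400,::-1],None,fx=4,fy=4,interpolation=cv2.INTER_CUBIC))
E
```

```text
['pixels', 'depth', 'vertical_fov', 'cx', 'cy', 'xyz', 'attitude']
[[ 0.01  0.99 -0.13]
 [-1.    0.01 -0.04]
 [-0.04  0.13  0.99]]
(np.float64(380.03115938878), np.float64(514.3331895786902)) (np.float64(-48.85432242990095), np.float64(478.81985201728435))
[[-0.38 -0.75  0.54]
 [ 0.93 -0.31  0.22]
 [ 0.01  0.58  0.81]]
(np.float64(298.47733684739825), np.float64(40.222988268265965)) (np.float64(602.9954918246049), np.float64(51.06623032194281))
(213, 233) [486.3 304.1  40. ]
(356, 237) [482.3  44.   40. ]
(357, 209) [533.3  42.   40. ]
(213, 206) [536.  305.8  40. ]
(221, 146) [649.3 294.7  40. ]
(356, 150) [643.2  43.3  40. ]
285 222 878.4184 [507.8 172.6  42.6]
290 175 891.7436 [595.1 164.8  40.6]
285 252 904.09906 [454.5 173.    9.5]
250 300 905.87006 [364.5 237.8  -2.1]
```

View pics/topc.png

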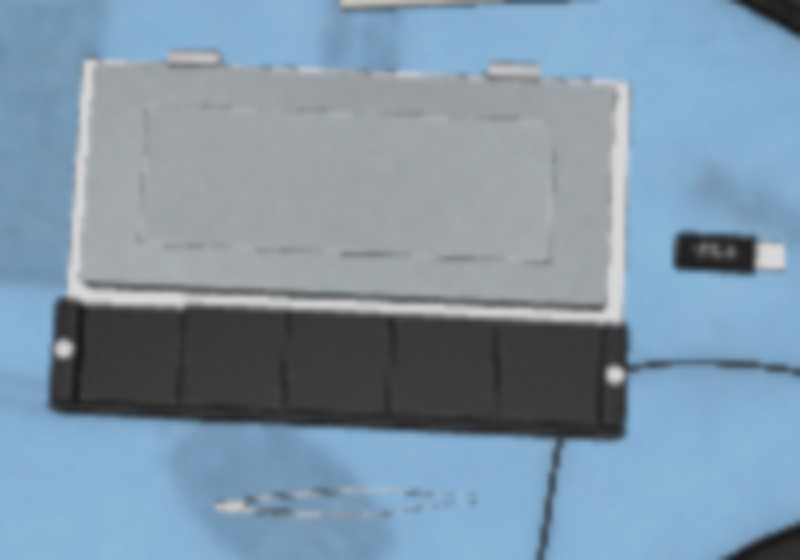

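```bash
cat >> h.py <<'E'
def cloud(im):
    v,u=np.mgrid[:420,:560]; z=im['depth']; d=np.stack([(u-im['cx'])/f(im)*z,-(v-im['cy'])/f(im)*z,-z],-1)
    return im['xyz']+d@Ro.from_rotvec(im['attitude']).as_matrix().T
E
python3 - <<'E'
from h import *
t=ld('top1.png')
g=t['pixels'].max(2); m=np.zeros_like(g); m[195:245,205:362]=(g[195:245,205:362]<95)
m=cv2.morphologyEx(m,cv2.MORPH_OPEN,np.ones((5,5),np.uint8))
c=max(cv2.findContours(m,0,1)[0],key=cv2.contourArea); r=cv2.minAreaRect(c); print(r)
b=cv2.boxPoints(r); P=np.array([ray(t,*p,40) for p in b]);print(b.round(1).tolist(),P.round(1).tolist(), P.mean(0), [np.linalg.norm(P[i]-P[i-1]).round(1) for i in range(4)])
for p in [(200+63/4,130+348/4),(200+615/4,130+374/4)]: print('screw',ray(t,*p,40).round(1))
# gray cover
C=cloud(t)
Z=C[...,2]; print(np.isfinite(Z).all(),(t['depth']==0).mean())
# height profile along edge for pads
for v in (212,216,220,224,228): print(v,[round(float(np.median(Z[v-1:v+2,u-2:u+3])),1) for u in range(212,362,6)])
hi=(Z>60)&(t['depth']>0); print('high pts'); 
for a in range(150,1000,50): 
  q=C[hi&(C[...,0]>a)&(C[...,0]<a+50)]
  if len(q)>20: print(a,'y',np.percentile(q[:,1],[1,99]).round(),'z',np.percentile(q[:,2],[1,50,99]).round(), len(q))
E
```

```text
((284.3629150390625, 222.01649475097656), (142.67088317871094, 27.88030433654785), 2.6025619506835938)
[[212.5, 232.6999969482422], [213.6999969482422, 204.89999389648438], [356.29998779296875, 211.3000030517578], [355.0, 239.1999969482422]] [[486.9, 305.1, 40.0], [538.2, 304.5, 40.0], [529.0, 43.3, 40.0], [478.4, 45.8, 40.0]] [508.11077424 174.69564191  40.        ] [np.float64(259.4), np.float64(51.3), np.float64(261.4), np.float64(50.7)]
screw [515.8 300.   40. ]
screw [506.7  48.   40. ]
True 0.003635204081632653
212 [1.4, 39.0, 31.6, 32.2, 32.3, 31.9, 39.7, 41.0, 40.8, 40.0, 38.8, 39.4, 41.0, 40.0, 39.3, 39.3, 40.2, 40.1, 40.1, 40.5, 39.4, 38.9, 39.6, 39.8, 38.0]
216 [0.0, 38.8, 32.9, 32.1, 31.6, 31.6, 39.5, 39.5, 40.6, 39.7, 39.3, 39.8, 39.9, 41.0, 39.9, 41.0, 39.9, 40.3, 39.9, 39.6, 39.6, 39.7, 40.1, 39.7, 38.1]
220 [3.0, 38.7, 32.4, 32.1, 31.2, 31.3, 39.5, 40.6, 39.6, 39.4, 40.3, 39.8, 40.1, 40.4, 40.6, 39.2, 40.3, 40.1, 39.9, 39.8, 40.2, 39.9, 39.3, 39.3, 38.3]
224 [38.4, 38.0, 32.4, 31.4, 31.7, 31.6, 39.9, 40.1, 39.5, 40.5, 39.5, 39.9, 40.1, 40.0, 39.9, 40.5, 39.8, 39.8, 39.8, 39.8, 40.1, 39.6, 39.4, 39.2, 38.5]
228 [39.1, 37.8, 31.6, 31.7, 32.8, 32.7, 40.4, 40.1, 39.5, 39.7, 40.2, 40.0, 40.5, 40.1, 39.5, 40.3, 39.3, 40.0, 38.7, 40.0, 39.1, 39.3, 40.3, 39.2, 37.8]
high pts
200 y [136. 171.] z [ 76. 205. 309.] 997
250 y [ -9. 134.] z [ 78. 321. 411.] 5827
300 y [-89.  51.] z [ 84. 371. 411.] 7890
350 y [-125.  -32.] z [ 82. 353. 411.] 6916
400 y [-196. -114.] z [ 77. 247. 407.] 3309
450 y [-264. -196.] z [ 73. 141. 251.] 990
500 y [-296. -228.] z [ 62. 131. 212.] 744
550 y [-231. -226.] z [ 62. 152. 222.] 1518
600 y [-231. -224.] z [ 63. 157. 229.] 1435
750 y [-190.  351.] z [ 60.  86. 118.] 616
800 y [-214.  358.] z [ 60.  75. 116.] 2732
850 y [-255.  366.] z [ 61.  90. 136.] 2291
900 y [-204.  227.] z [ 60.  65. 105.] 46
```

```bash
python3 - <<'E'
from h import *
o=ctrl.get_obs(); R=Ro.from_rotvec(o['orientation']).as_matrix(); print(R.round(3)); print(o['ee_pos'],o['t'])
t=ld('top1.png');s=ld('scene1.png')
for im in(t,s):
  C=cloud(im);Z=C[...,2];q=C[(Z>50)&(C[...,0]<450)&(C[...,1]>-50)&(im['depth']>0)]; print(q.min(0),q.max(0),np.percentile(q,99,axis=0))
  q=C[(Z>-300)&(C[...,0]<700)&(C[...,1]>350)&(im['depth']>0)];print('left',np.percentile(q,99.5,axis=0))
p=[512,270,40]; print(proj(s,p))
C=cloud(s); 
for y in(96,48,0,-48,-96):
  u,v=map(round,proj(s,[508.5+.035*y,174.3+y,40])); print(y,C[v-2:v+3,u-2:u+3].reshape(-1,3).mean(0).round(1))
E
```

```text
[[ 0.975 -0.     0.221]
 [-0.221 -0.001  0.975]
 [-0.    -1.    -0.001]]
[137.9515358  609.09456139 240.99996705] 0.1
[229.90973652 -49.97740036  70.26815585] [364.61214475 171.29449197 412.84549262] [360.1232989  164.32082209 411.06977564]
left [698.72470349 762.96782616   9.55157037]
[224.16133207 -49.98060066  66.55584069] [364.01870591 170.13740001 304.79037186] [359.12737631 167.70308698 296.82184568]
left [698.59401109 751.39877049   8.14669676]
(np.float64(337.01902946148016), np.float64(218.85394756859333))
96 [507.1 269.1  32.4]
48 [511.1 221.7  40.2]
0 [529.1 181.3  69.5]
-48 [506.2 126.3  40.2]
-96 [505.1  78.4  39.8]
```

>>> servo_tool --moves "0 0 0.06 0 0 0" --hand 255

```text
t: 0.22
ee_pos: [137.4, 606.6, 297.1]
orientation: [-1.575, 0.176, -0.174]
ft_force: [0.4, 0.4, 0.0]
width: 81.3
```

>>> servo_tool --moves "0.04 -0.05 0 0 0 1.5;0.08 -0.1 0 0 0 3;0.125 -0.15 0 0 0 4.5;0.17 -0.2 0 0 0 6;0.215 -0.25 0 0 0 7.5;0.255 -0.3 0 0 0 9;0.295 -0.345 0 0 0 10;0.33 -0.39 0 0 0 10.8"

```text
t: 1.23
ee_pos: [462.2, 226.4, 301.6]
orientation: [-1.571, 0.027, -0.027]
ft_force: [0.0, 0.5, 0.2]
width: 2.0
```

```bash
python3 - <<'E'
from h import *
o=ctrl.get_obs(); print(o['qpos'],o['ee_pos'],o['ft_force'],Ro.from_rotvec(o['orientation']).as_matrix().round(3))
grab('scene','s2.png');grab('top','t2.png')
E
```

```text
[ 4.32379424e-01  1.90113409e-01  1.81198774e+00  6.64665573e-05
  1.13945230e+00 -1.10465663e+00] [462.17057279 226.41906962 301.59230276] [0.04691829 0.50952131 0.22145357] [[ 0.999  0.     0.034]
 [-0.034  0.     0.999]
 [ 0.    -1.     0.   ]]
```

View pics/s2.png

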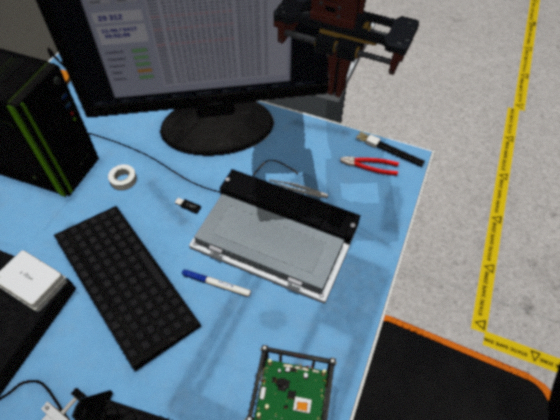

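The closed fingers are seen top centre (about 340,70), with the jaw axis along the black edge, and the edge and cover are free. Next I go down above the middle place.

>>> servo_tool --moves "0.02 -0.025 -0.04 0 0 0;0.037 -0.045 -0.09 0 0 0;0.037 -0.045 -0.14 0 0 0;0.037 -0.045 -0.19 0 0 0;0.037 -0.045 -0.22 0 0 0;0.037 -0.045 -0.22 0 0 0;0.037 -0.045 -0.22 0 0 0"

```text
t: 2.2
ee_pos: [498.6, 183.7, 82.6]
orientation: [-1.57, 0.026, -0.027]
ft_force: [0.0, 1.2, 0.8]
width: 0.4
```

```bash
python3 - <<'E'
from h import *
o=ctrl.get_obs(); print(o['ee_pos'],o['ft_force'])
im=grab('top','t3.png')
cv2.imwrite('pics/t3c.png',cv2.resize(im['pixels'][130:330,180:420,::-1],None,fx=3,fy=3))
E
```

```text
[498.64381913 183.72534064  82.58615397] [0.04721525 1.17718804 0.83605783]
```

View pics/t3c.png

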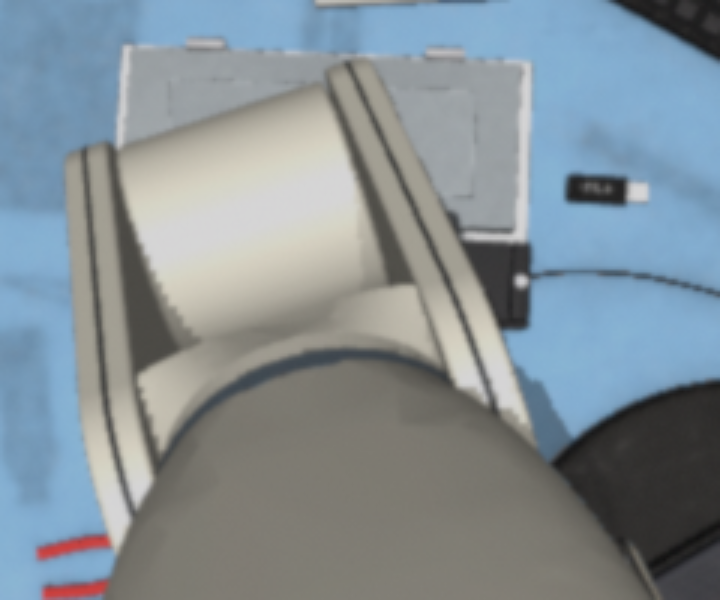

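The arm hides the fixture in this view, so I go by pose. I correct by (6, -9) mm and feel downward at the middle place.

>>> servo_tool --moves "0.006 -0.009 -0.01 0 0 0;0.006 -0.009 -0.017 0 0 0;0.006 -0.009 -0.019 0 0 0;0.006 -0.009 -0.02 0 0 0;0.006 -0.009 -0.021 0 0 0;0.006 -0.009 -0.021 0 0 0"

```text
t: 3.0
ee_pos: [504.1, 174.2, 60.7]
orientation: [-1.571, 0.027, -0.027]
ft_force: [0.7, -1.2, 0.1]
width: 0.2
```

>>> servo_tool --moves "0 0 -0.0005 0 0 0;0 0 -0.001 0 0 0;0 0 -0.0015 0 0 0;0 0 -0.002 0 0 0"

```text
t: 3.5
ee_pos: [504.2, 174.2, 59.3]
orientation: [-1.571, 0.027, -0.027]
ft_force: [-3.8, -0.6, 12.7]
width: 0.3
```

Contact on the middle pad at TCP z of about 59.3 (12.7 N), so it is solid. Next is the place at +48.

>>> servo_tool --moves "0 0 0.008 0 0 0;0.001 0.024 0.008 0 0 0;0.002 0.048 0.008 0 0 0;0.002 0.048 0.003 0 0 0;0.002 0.048 0.002 0 0 0;0.002 0.048 0.001 0 0 0;0.002 0.048 0.0005 0 0 0;0.002 0.048 0 0 0 0"

```text
t: 4.5
ee_pos: [505.9, 221.4, 59.3]
orientation: [-1.571, 0.028, -0.027]
ft_force: [-3.9, -3.6, 13.8]
width: 0.6
```

The +48 place is solid as well (13.8 N at 59.3). Next is the +96 place.

>>> servo_tool --moves "0 0 0.008 0 0 0;0.001 0.024 0.008 0 0 0;0.002 0.048 0.008 0 0 0;0.002 0.048 0.003 0 0 0;0.002 0.048 0.001 0 0 0;0.002 0.048 0 0 0 0;0.002 0.048 -0.001 0 0 0;0.002 0.048 -0.002 0 0 0"

```text
t: 5.5
ee_pos: [508.2, 269.9, 56.6]
orientation: [-1.571, 0.027, -0.027]
ft_force: [-0.8, -0.4, 0.2]
width: 0.7
```

At 56.6 there is no contact, which is below the pad level, so this is the notch. I go on down to the key.

>>> servo_tool --moves "0 0 -0.002 0 0 0;0 0 -0.004 0 0 0;0 0 -0.005 0 0 0;0 0 -0.006 0 0 0;0 0 -0.007 0 0 0;0 0 -0.007 0 0 0"

```text
t: 6.25
ee_pos: [508.1, 270.2, 50.0]
orientation: [-1.571, 0.027, -0.027]
ft_force: [-1.3, -0.5, 4.5]
width: 0.6
```

>>> servo_tool --moves "0 0 -0.001 0 0 0;0 0 -0.002 0 0 0;0 0 -0.003 0 0 0;0 0 -0.004 0 0 0;0 0 -0.0045 0 0 0;0 0 -0.005 0 0 0;0 0 -0.0055 0 0 0;0 0 -0.0055 0 0 0"

```text
t: 7.25
ee_pos: [508.2, 270.2, 45.3]
orientation: [-1.571, 0.027, -0.027]
ft_force: [-3.5, -2.2, 12.3]
width: 0.1
```

>>> servo_tool --moves "0 0 -0.0005 0 0 0;0 0 -0.001 0 0 0;0 0 -0.001 0 0 0"

```text
t: 7.62
ee_pos: [508.2, 270.2, 45.1]
orientation: [-1.571, 0.027, -0.027]
ft_force: [-5.6, -3.4, 23.2]
width: 0.2
```

The key is on its firm stop (23 N, 0.2 mm of motion). I retreat straight up, then away to the left.

>>> servo_tool --moves "0 0 0.005 0 0 0;0 0 0.015 0 0 0;0 0 0.035 0 0 0;0 0 0.08 0 0 0;0 0 0.13 0 0 0;0 0 0.18 0 0 0;-0.01 0.01 0.22 0 0 0;-0.03 0.05 0.25 0 0 0"

```text
t: 8.62
ee_pos: [478.7, 319.7, 296.6]
orientation: [-1.569, 0.027, -0.031]
ft_force: [1.0, 0.9, 0.0]
width: 0.2
```

>>> servo_tool --moves "-0.04 0.05 0 0 0 0;-0.08 0.1 0 0 0 0;-0.12 0.15 0 0 0 0;-0.16 0.2 0 0 0 0;-0.2 0.25 0 0 0 0;-0.25 0.3 0 0 0 0;-0.25 0.3 0 0 0 0"

```text
t: 9.5
ee_pos: [225.3, 622.2, 294.1]
orientation: [-1.569, 0.024, -0.024]
ft_force: [0.8, -0.5, -0.2]
width: 0.6
```

```bash
python3 - <<'E'
from h import *
s=grab('scene','s4.png');t=grab('top','t4.png')
o=ctrl.get_obs(); print(o['t'],o['ee_pos'],o['qvel'].round(3),o['ft_force'])
a=ld('top1.png')
Z=cloud(t)[...,2]
def at(x,y):
    th=.035; u,v=map(round,proj(t,[508.5+x+th*y,174.3+y-th*x,40])); return np.median(Z[v-1:v+2,u-2:u+3]).round(1)
print('key',[at(x,96) for x in(-10,0,10)],'pads',[at(0,y) for y in(48,0,-48,-96)])
print('cover',[at(x,0) for x in(38,60,90,120)])
d=np.hstack([a['pixels'][120:340,160:420],t['pixels'][120:340,160:420]])
cv2.imwrite('pics/cmp.png',cv2.resize(d[:,:,::-1],(800,338)))
E
```

```text
9.6 [226.91739964 620.84431201 293.70836316] [-0.048 -0.012  0.027 -0.012 -0.003 -0.019] [-0.00916221 -0.48438643  0.66872741]
key [np.float64(25.5), np.float64(26.3), np.float64(27.0)] pads [np.float64(40.6), np.float64(40.9), np.float64(40.0), np.float64(39.6)]
cover [np.float64(49.4), np.float64(48.9), np.float64(45.9), np.float64(40.2)]
```

View pics/s4.png

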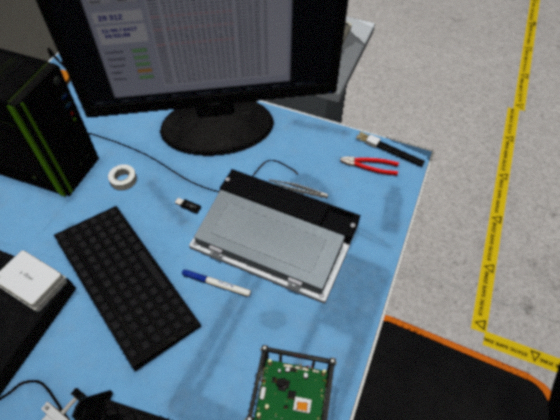

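View pics/cmp.png

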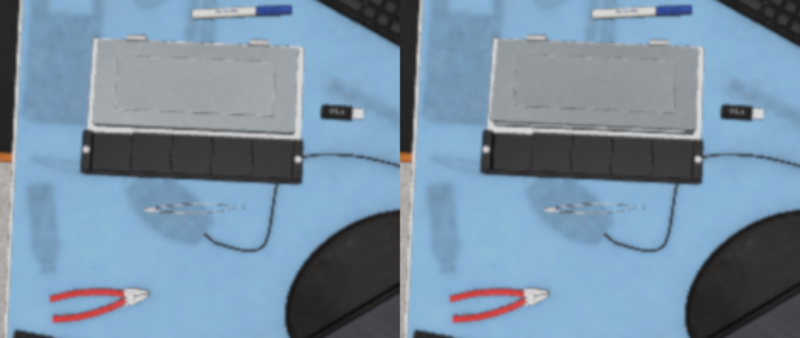

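The pictures show the cover risen at its front edge (a gap at about (590,125) in the comparison). The tweezers, stick and marker are in the same places as before, and the arm is out of view.

>>> servo_tool --moves "0 0 0 0 0 0;0 0 0 0 0 0;0 0 0 0 0 0;0 0 0 0 0 0"

```text
t: 10.1
ee_pos: [228.8, 619.8, 293.3]
orientation: [-1.571, 0.028, -0.028]
ft_force: [-0.1, 0.3, -0.1]
width: 0.4
```

```bash
python3 -c "
from h import *
print(ctrl.get_obs()['qvel'].round(3)); print(ctrl.close_job())"
```

```text
[ 0.006  0.004 -0.001  0.002  0.001  0.002]
the job is handed in; nothing more can be done
None
```

The release key is fully down and the cover has popped up by itself; I handed the job in at about 10 s.

**Finding the notch:** I felt the edge with the closed fingertips. The middle and +48 mm places were solid, with contact at the same height and 13 to 14 N. At +96 mm, the leftmost place, the tips went below pad level without contact. The first top camera depth picture had already shown that place about 8 mm low, so I did not feel the two places on the right.

**Pressing the key:** I pressed it down onto its firm stop, ending at 23 N, then went straight up and away.

**Last checks:**
- **Key:** it measured about 26 mm high, which is 14 mm below the edge as expected.
- **Cover:** its front measured 49.4 mm against about 50.7 mm expected there. The difference is within the camera's 2 mm calibration.
- **Loose things:** the tweezers, memory stick and marker look unmoved in the before and after pictures.
- **Arm:** it was clear of everything, at rest, with no force on the wrist.

No check failed or disagreed.

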